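Unfold the free wall hook and hang the bead caddy on it

TASK

Hang the small bead caddy on the side screen by its handle loop. Use the folding hook that does not have the tall rod jar standing under it: first swing that hook fully out, square to the screen, then thread the loop over its upturned end so that the caddy hangs still and clear of the bench. Keep the caddy upright, leave the hook above the jar folded, and do not disturb the jar or the other things on the bench.

Things in the scene. Friction and masses are not known exactly. Their poses are not given: they have to be found in the camera images.
- screen: Fixed upright sheet-steel side screen, 360 mm wide (its y), 4 mm thick, top edge 190 mm above the bench; two folding hooks stand at its top edge on the working face. Origin at the bench, at the centre of the sheet; its -x axis points out of the working face (the side the hooks unfold to), its y axis runs along the sheet.
- near_hook (a joint): Angle of the hook nearer the robot: 0 = folded flat along the screen, 1.57 = fully out, square to the screen (stop); positive turns counter-clockwise seen from above. It may start up to 0.2 rad open. Stiff friction hinge (0.12 N m, about 1.2 N at the pin), stays where it is left. Its axis is vertical.
- far_hook (a joint): The same for the hook farther from the robot.
- near_hinge (a point): Hinge axis of the near hook, at the height of the hook's bar (200 mm above the bench), 22 mm out from the screen's middle plane. y axis runs along the bar to its end, z up; these axes turn with the hook. The hinge barrel has radius 7 mm and reaches 15 mm above and below this point.
- near_pin (a point): Upturned end (pin) of the near hook, which is an L of 9 mm round steel bar: level for 100 mm from the hinge axis, then straight up. This point is on the pin's axis, 18 mm above the bar's axis; the pin's top is 38.5 mm above the bar's axis (238.5 mm above the bench). Nothing next to the pin is higher than the bar, so it can be pinched from above. Axes as for near_hinge.
- far_hinge (a point): The same point of the far hook, 143 mm along the screen from near_hinge (the screen's -y direction).
- far_pin (a point): The same point of the far hook.
- caddy_mid (a point): Bead caddy, 0.11 to 0.22 kg: open aluminium box 50 (x) x 56 (y) x 40 mm high with a stiff rectangular strap loop above it, 44 mm wide outside (y), 12 mm deep (x), top 122 mm above the underside. Loop opening: 32 mm wide, from 40 (box rim) to 104 mm above the underside; one looks through it along x. Grip it across the 44 mm width. This point: its centre, 61 mm above the underside. z up.
- caddy_bar (a point): Middle of the underside of the loop's top crossbar, 43 mm above caddy_mid; it rests on the hook's bar when hung, the bar passing between the loop's sides (and the fingers). The crossbar is 18 mm high.
- jar_mid (a point): Tall white rod jar, 60 mm diameter, 110 mm high, with glass rods sticking up to 172 mm above the bench. Stands under one of the two hooks, about 60 mm out from the hinge line. This point is on its axis, 85 mm above the bench.
- slab: Low dark steel slab 65 x 65 x 12 mm, lying under the other hook; the caddy hangs above it with room to spare. Origin at the centre of its underside.
- tin: Open steel tin, 68 mm diameter, 75 mm high. Origin at the centre of its underside.
- bead_block: Wooden block 60 x 110 x 35 mm with upright wires and beads to 85 mm. Origin at the centre of its underside.
- paddle: Dark flat paddle with a wooden handle, 180 mm long, lying flat. Origin on the bench at its middle.
- pick: Hand tool like a screwdriver, 150 mm long, lying flat.
- wrench: Small steel wrench, 150 mm long, lying flat.

How it is judged:
By the outcome, as a careful person would: the job done as asked, in the order asked, and still so for the second after the job is handed in, with the robot touching nothing.
It also fails if it takes over 67 s, if anything falls off the work surface, if the arm or the gripper's body presses on something with over 40 N, if the wrist force passes 120 N, or if a joint passes its speed limit or range.

ROBOT

A 7-joint arm with a two-finger parallel gripper is mounted at the origin on the work surface. World frame = base frame: x ahead of the robot, y to its left, z up, the work surface at z = 0. Lengths are in m, angles in degrees, forces in N, time in s.
With the tool pointing down it reaches from about 0.4 to 0.925 m from the base axis. Payload 5.6 kg.
Tool frame: the origin (TCP) lies at the very end of the fingers, on their centre line; the grasp point (between the pads) lies 19 mm behind it (grip_point_offset is the distance from the TCP to the grasp point, in m); y points along the fingers, x is the direction in which the jaws open and shut, and the axes are right-handed (so a half turn about y gives the same grasp; the last joint's range is limited). The gripper opens to 85 mm and grips with 20 to 120 N. Pads are 22 mm wide; open, the fingers measure 114 mm over their backs; the gripper's body (76 mm by 85 mm) begins 54 mm behind the grasp point. The pads swing forward as they close: fully open they stand 13 mm farther back than shut.
Start: joints at [72.479, 26.786, -0.665, 91.828, 0.344, 61.387, -3.226], TCP at [0.169, -0.628, 0.231] pointing down, gripper open.
Joint ranges: [-144.91, 144.91], [-17.63, 115.5], [-89.93, 88.59], [15.96, 139.68], [-74.01, 254.01], [8.47, 105.57], [-167.45, 167.45]. Speed limits (degrees/s): [147.25, 147.25, 180, 180, 180, 180, 180].

INTERFACE

Orientations are given as [roll, pitch, yaw] about the fixed x, y, z axes, in that order (R = Rz(yaw) Ry(pitch) Rx(roll)).
In Python, from station import * gives the robot as it stands.
- The arm moves only by the tool move_arm, never from a script. Its argument "rows" is a list of rows, each a list of 6 numbers: the shift along the tool's x, y, z in mm, then the turn, a rotation vector about the tool's x, y, z in units of 6 degrees (1.0 is 6 degrees). In form: [[x, y, z, ax, ay, az], ...]. A call has 1 to 10 rows; each row is the pose to reach, as a shift and turn from the pose commanded when the call began, along the tool's axes at that moment; what a row does not reach only later rows make up. A row lasts 1/12 s, in which the tool goes at most 41.7 mm and 7.16 degrees, less where a joint would pass 70% of its speed; a pose out of reach is approached as far as the arm can. A call with a gripper value outside its range is refused whole. "gripper" is the opening in per cent of the stroke, from 0 (shut) to 100 (fully open), set as the call begins (left out, the last holds). The fingers move at their own pace and stop on an object; "force" is the grip in N (left out, the last holds). Time passes only in rows, so rows that repeat a pose let the fingers close. It gives the time, the measured TCP pose, the force and the opening at its end, in the units of the state.
- state(): the state, without advancing time (a new reading comes with each control period).
- get_image(name): name is "side" or "top"; returns (picture, depth): 480x640x3 uint8, red, green, blue; 480x640 float32, m along the optical axis (not along the pixel's ray), 0 where there is no reading.
- camera_model(name): a dict with "fx", "fy", "cx", "cy" (pixels), "distortion" ([k1, k2, p1, p2, k3] as OpenCV has them; the pictures are not rectified), "rvec" (rotation vector, rad) and "tvec" (3), from world to camera coordinates, as OpenCV has them. Camera axes: x right, y down, z forward; pixel columns grow to the right and rows downward; lengths in m; the calibration is good to about 2 mm. A picture is of the moment at which its call begins. camera_model takes no time and is no camera call.
- sign_off(): hands the job in, once; it reports no verdict.
The state is a dict: "t": time; "joint_positions": joint angles; "joint_velocities": joint speeds; "effort": joint torques, N m; "ee_pos": TCP position; "tool_rot": TCP orientation; "wrist_force": force on the tool from outside, world axes, zero at the start; "torque": the same for the moment, N m; "finger_gap": finger opening in m.
Only numpy, scipy, OpenCV 4.12 (cv2) and the standard library are available. Lean on these libraries where they do the work, as an engineer would, in place of code of your own. Each camera call takes 0.05 s, during which the arm holds its last target.

## Working session

There is one attempt and no reset: what is moved stays moved. The work goes in short steps, Python scripts to look and compute and a tool call to move; the robot and the scene stay as the last step left them, time stands still between calls to the robot, and variables do not carry over. Pictures are saved under pics/ and viewed, and the job is handed in when it is done.

Besides the shell and the picture viewer there is one more tool, called after "Request:" as name([rows], argument=value, ...), one row to a line, values as JSON. move_arm: Moves the arm, as the interface text tells. Its arguments: {"type":"object","properties":{"rows":{"type":"array"},"gripper":{"type":"number"},"force":{"type":"number"}},"required":["rows"]}

```bash
ls; mkdir -p pics
python3 - <<'E'
from station import *
import cv2,numpy as np
print(state())
for n in("side","top"):
    im,d=get_image(n); cv2.imwrite(f"pics/{n}0.png",im[:,:,::-1]); np.save(f"pics/{n}0d.npy",d)
    m=camera_model(n); print(m)
    R=cv2.Rodrigues(np.array(m["rvec"]))[0]; print(-R.T@np.array(m["tvec"]).ravel())
E
```

```text
pics
{'t': 0.0, 'joint_positions': array([72.48167169, 26.83671051, -0.66532187, 91.8812583 ,  0.34264032,
       61.38476279, -3.22539145]), 'joint_velocities': array([-0.07797675,  0.10005342,  0.07636979, -0.01305041,  0.02599227,
        0.03901791, -0.07356211]), 'effort': array([ 1.31508214e-04, -5.32389843e+01,  2.15800077e-02, -2.51299846e+01,
        1.13970693e-02,  7.73990614e-03, -1.50575335e-05]), 'ee_pos': array([ 0.16863216, -0.62717284,  0.23032783]), 'tool_rot': array([-90.00581362,   0.10057644, -74.94876912]), 'wrist_force': array([-0.47690238,  0.75436108,  0.24374153]), 'torque': array([ 0.02767222, -0.0565043 ,  0.02489901]), 'finger_gap': 0.0851415886849663}
{'fx': 473.511933052506, 'fy': 473.511933052506, 'cx': 321.37433992598926, 'cy': 242.4742866965117, 'distortion': array([-0.01977783,  0.        ,  0.        ,  0.        ,  0.        ]), 'rvec': array([ 0.835622  , -2.35463436,  1.29818648]), 'tvec': array([0.42626308, 0.32642495, 0.66512913])}
[0.08493986 0.56983604 0.63144463]
{'fx': 568.7795273746317, 'fy': 568.7795273746317, 'cx': 327.6370295947661, 'cy': 243.45652561142978, 'distortion': array([-0.10060742,  0.        ,  0.        ,  0.        ,  0.        ]), 'rvec': array([ 2.13089917, -2.12208825,  0.18267748]), 'tvec': array([-0.021183  ,  0.57409495,  1.24720529])}
[ 0.34594674 -0.02624733  1.32860329]
```

View pics/side0.png

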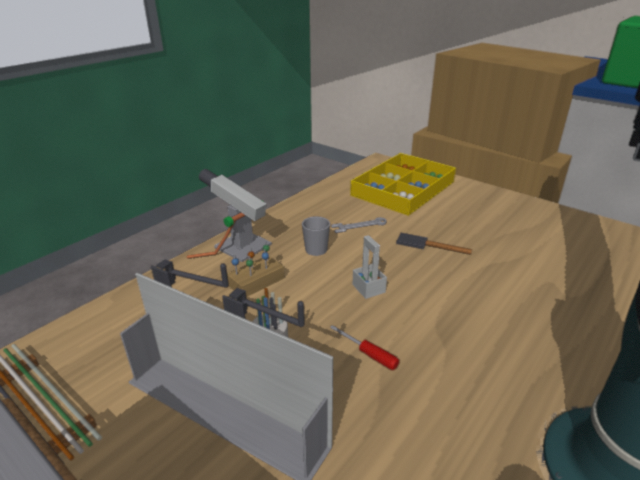

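View pics/top0.png

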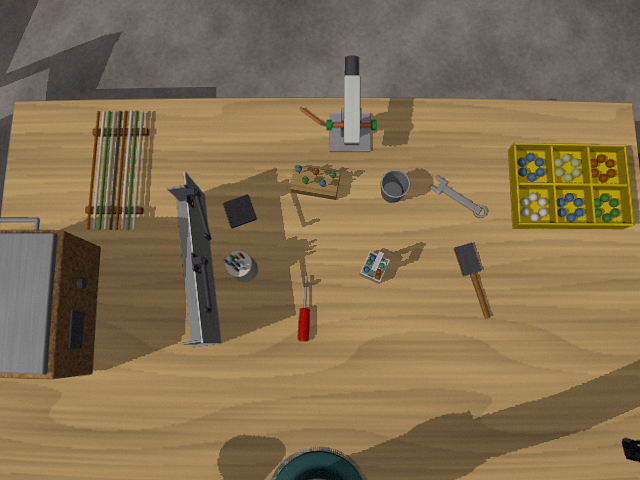

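Run:
```python
import cv2
im=cv2.imread("pics/top0.png")
cv2.imwrite("pics/t_hook.png",cv2.resize(im[160:360,150:310],None,fx=3.7,fy=3,interpolation=2)[:600] if 0 else cv2.resize(im[165:355,165:285],None,fx=3,fy=3,interpolation=cv2.INTER_CUBIC))
cv2.imwrite("pics/t_cad.png",cv2.resize(im[235:295,340:420],None,fx=8,fy=8,interpolation=cv2.INTER_CUBIC))
im=cv2.imread("pics/side0.png")
cv2.imwrite("pics/s_hook.png",cv2.resize(im[240:350,130:330],None,fx=4,fy=4,interpolation=cv2.INTER_CUBIC))
cv2.imwrite("pics/s_cad.png",cv2.resize(im[225:305,340:420],None,fx=7,fy=7,interpolation=cv2.INTER_CUBIC))
```

```text
(no output)
```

View pics/t_hook.png

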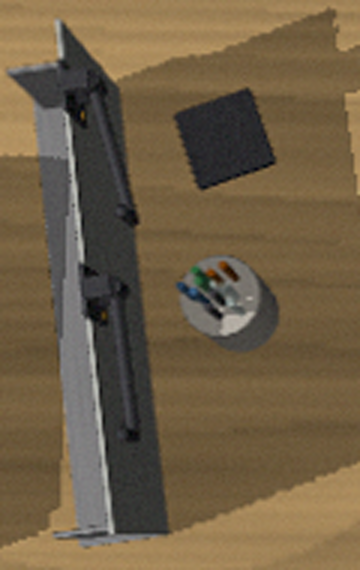

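View pics/t_cad.png

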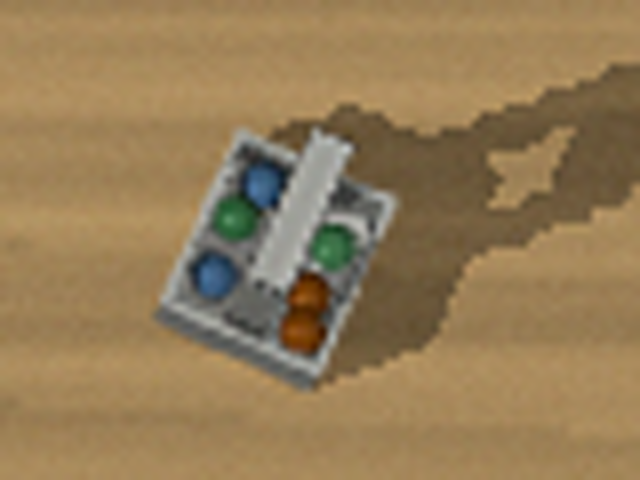

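View pics/s_hook.png

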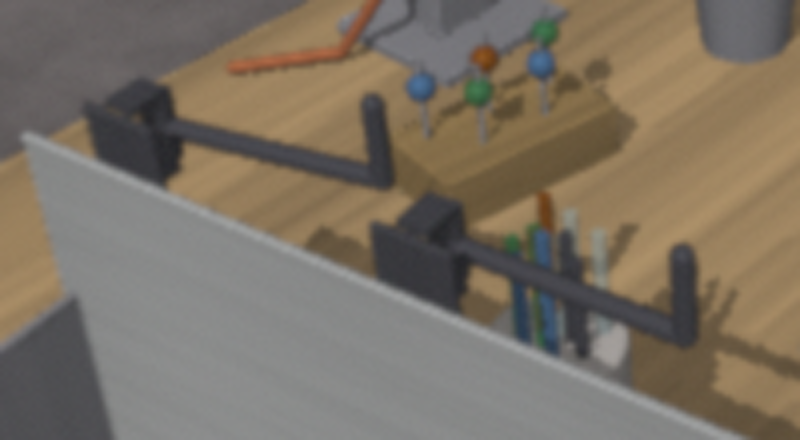

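View pics/s_cad.png

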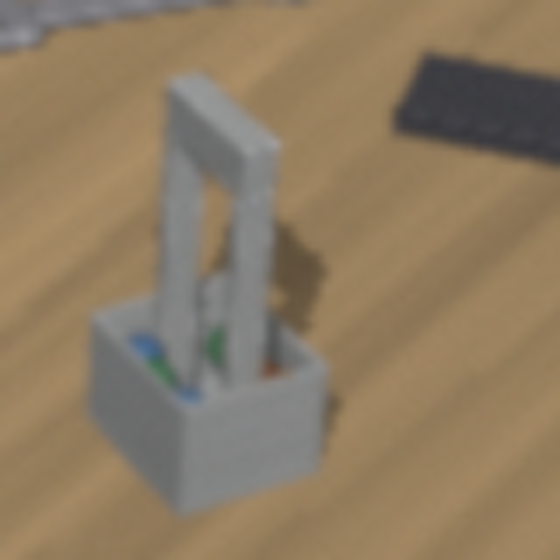

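```bash
cat > h.py <<'E'
import cv2,numpy as np
from station import *
def cam(n):
    m=camera_model(n); K=np.array([[m["fx"],0,m["cx"]],[0,m["fy"],m["cy"]],[0,0,1.]])
    return K,np.array(m["distortion"]),cv2.Rodrigues(np.array(m["rvec"]))[0],np.array(m["tvec"]).ravel()
def ray(n,p):
    K,D,R,t=cam(n); u=cv2.undistortPoints(np.array([[p]],float),K,D)[0,0]
    return -R.T@t, R.T@np.array([u[0],u[1],1.])
def onz(n,p,z):
    c,r=ray(n,p); return c+r*(z-c[2])/r[2]
def dep(n,p,d):
    c,r=ray(n,p); return c+r*d[int(round(p[1])),int(round(p[0]))]
def tri(p,q):
    a,r=ray("side",p); b,s=ray("top",q)
    k=np.linalg.lstsq(np.c_[r,-s],b-a,rcond=None)[0]
    P=a+r*k[0];Q=b+s*k[1]; return (P+Q)/2,np.linalg.norm(P-Q)
def proj(n,P):
    K,D,R,t=cam(n); return cv2.projectPoints(np.array([P],float),R,t,K,D)[0].ravel()
def T(o,s): # crop helpers
    return lambda x,y:(o[0]+x/s-.5+.5/s,o[1]+y/s-.5+.5/s)
E
python3 - <<'E'
from h import *
np.set_printoptions(precision=4,suppress=True)
th=T((165,165),3); sh=T((130,240),4); tc=T((340,235),8); sc=T((340,225),7)
print("far pin top",tri(sh(373,100),th(126,213)),onz("top",th(126,213),.2385),onz("side",sh(373,100),.2385))
print("near pin top",tri(sh(683,250),th(130,434)),onz("top",th(130,434),.2385),onz("side",sh(683,250),.2385))
print("far bar start top",onz("top",th(95,88),.2045),"near",onz("top",th(122,292),.2045))
for p in[(68,110),(110,530),(57,22)]:print("edge",p,onz("top",th(*p),.19))
print("side edge",[onz("side",sh(*p),.19) for p in[(25,135),(740,430)]])
print("slab",[onz("top",th(*p),.012) for p in[(174,117),(249,88),(275,160),(202,189)]])
print("jar top", onz("top",th(220,295),.11))
# caddy
for q in[(318,130),(352,145),(290,290),(250,278)]: print("loop",onz("top",tc(*q),.122))
for q in[(240,130),(398,203),(318,378),(160,307)]: print("box",onz("top",tc(*q),.04))
for p in[(185,77),(275,145),(245,160),(168,92)]: print("s loop",onz("side",sc(*p),.122))
# depth
d=np.load("pics/top0d.npy"); print(dep("top",tc(300,210),d), dep("top",th(126,213),d),dep("top",th(112,150),d),dep("top",th(125,360),d))
E
```

```text
far pin top (array([0.5566, 0.219 , 0.2338]), np.float64(0.0009630675236231334)) [0.5553 0.2176 0.2385] [0.5515 0.2233 0.2385]
near pin top (array([0.4122, 0.2109, 0.2327]), np.float64(0.0014073167762006656)) [0.4113 0.2093 0.2385] [0.4082 0.2164 0.2385]
far bar start top [0.649  0.2506 0.2045] near [0.508  0.2257 0.2045]
edge (68, 110) [0.6371 0.2723 0.19  ]
edge (110, 530) [0.3505 0.2309 0.19  ]
edge (57, 22) [0.7007 0.2835 0.19  ]
side edge [array([0.6982, 0.2841, 0.19  ]), array([0.3736, 0.2297, 0.19  ])]
slab [array([0.6769, 0.2331, 0.012 ]), array([0.7008, 0.1737, 0.012 ]), array([0.6419, 0.1511, 0.012 ]), array([0.6183, 0.2085, 0.012 ])]
jar top [0.5198 0.1752 0.11  ]
loop [ 0.5458 -0.1304  0.122 ]
loop [ 0.5417 -0.1395  0.122 ]
loop [ 0.5024 -0.1225  0.122 ]
loop [ 0.5056 -0.1118  0.122 ]
box [ 0.5593 -0.1151  0.04  ]
box [ 0.5383 -0.1602  0.04  ]
box [ 0.4879 -0.1368  0.04  ]
box [ 0.5081 -0.0919  0.04  ]
s loop [ 0.5405 -0.1353  0.122 ]
s loop [ 0.4993 -0.1207  0.122 ]
s loop [ 0.5015 -0.1087  0.122 ]
s loop [ 0.5395 -0.1252  0.122 ]
[ 0.5237 -0.1252  0.1242] [0.5554 0.2177 0.2383] [0.6045 0.2358 0.2084] [0.4626 0.2224 0.202 ]
```

```bash
cat >> h.py <<'E'
from scipy.spatial.transform import Rotation as Rn
np.set_printoptions(precision=4,suppress=True)
def rows(*wps, s=None):
    """world targets (x,y,z mm, yaw deg), tool down -> rows from present measured pose"""
    s=s or state(); R0=Rn.from_euler("xyz",s["tool_rot"],degrees=True); p0=np.array(s["ee_pos"])*1000
    for w in wps:
        d=R0.inv().apply(np.array(w[:3])-p0); r=(R0.inv()*Rn.from_euler("xyz",[-90,0,w[3]],degrees=True)).as_rotvec(degrees=True)/6
        print([round(float(v),1) for v in d]+[round(float(v),2) for v in r])
E
python3 - <<'E'
from h import *
d=np.load("pics/top0d.npy")
for p in[(352,60),(352,100),(352,135),(328,125),(375,125),(310,115),(316,175),(330,180),(296,180),(395,185)]: print(p,dep("top",p,d))
rows((400,-350,310,-75),(560,-100,310,-75),(600,60,310,-75),(558,214,290,-73),(556,217,212,-73))
E
```

```text
(352, 60) [ 0.9641 -0.0715  0.1754]
(352, 100) [ 0.8752 -0.0716  0.1607]
(352, 135) [ 0.8002 -0.0718  0.1433]
(328, 125) [ 0.8356 -0.0187  0.1132]
(375, 125) [ 0.8364 -0.1253  0.1123]
(310, 115) [0.9025 0.0264 0.0121]
(316, 175) [0.7391 0.0094 0.0424]
(330, 180) [ 0.7279 -0.0236  0.0392]
(296, 180) [0.7285 0.0566 0.0366]
(395, 185) [ 0.7258 -0.1802  0.0065]
[-207.7, -79.3, 295.4, 0.0, 0.01, -0.02]
[-407.6, -79.0, 514.8, 0.0, 0.01, -0.02]
[-551.7, -78.8, 595.0, 0.0, 0.01, -0.02]
[-711.3, -58.5, 594.5, 0.0, -0.32, -0.02]
[-714.6, 19.5, 593.3, 0.0, -0.32, -0.02]
```

Request:
move_arm([
  [-25,-15,35,0,0,0],
  [-48,-35,68,0,0,0],
  [-72,-50,102,0,0,0],
  [-96,-65,136,0,0,0],
  [-120,-79,170,0,0,0],
  [-143,-79,204,0,0,0],
  [-165,-79,237,0,0,0],
  [-187,-79,268,0,0,0],
  [-207,-79,295,0,0,0],
  [-230,-79,322,0,0,0],
], gripper=40, force=40)

```text
t: 0.93
ee_pos: [0.4217, -0.3192, 0.3102]
tool_rot: [-90.0, 0.0, -74.8]
wrist_force: [0.7, -0.6, -0.2]
finger_gap: 0.0337
```

Run:
```python
from h import *
print(state())
rows((560,-100,310,-75),(600,60,310,-75),(558,214,290,-73),(556,217,212,-73))
```

```text
{'t': 0.9333, 'joint_positions': array([ 44.4659,  11.5305, -12.6258, 102.8138,   2.7065,  65.9467,
       -43.8599]), 'joint_velocities': array([-30.9673,  -2.096 , -15.7236,   3.5089,   3.3538,  -0.5757,
       -47.5696]), 'effort': array([  3.2306, -38.607 ,  -0.0683, -25.7672,   0.0079,   0.1416,
         0.7886]), 'ee_pos': array([ 0.4217, -0.3192,  0.3102]), 'tool_rot': array([-89.9729,   0.0191, -74.8432]), 'wrist_force': array([ 0.7314, -0.5742, -0.2139]), 'torque': array([-0.0208, -0.0671,  0.0018]), 'finger_gap': 0.033708775607293844}
[-175.5, 0.4, 190.8, -0.0, 0.03, -0.0]
[-319.4, 0.4, 271.3, -0.0, 0.03, -0.0]
[-479.0, 20.5, 271.0, -0.0, -0.31, -0.0]
[-482.4, 98.5, 269.8, -0.0, -0.31, -0.0]
```

Request:
move_arm([
  [-25,0,28,0,0,0],
  [-50,0,56,0,0,0],
  [-76,0,84,0,0,0],
  [-102,0,112,0,0,0],
  [-128,0,140,0,0,0],
  [-154,0,166,0,0,0],
  [-182,0,190,0,0,0],
  [-212,0,210,0,0,0],
  [-244,0,228,0,0,0],
  [-280,0,245,0,0,0],
])

```text
t: 1.77
ee_pos: [0.5843, 0.0128, 0.3097]
tool_rot: [-90.0, -0.0, -75.0]
wrist_force: [0.8, -1.0, -0.6]
finger_gap: 0.0341
```

Run:
```python
from h import *
print(state()["joint_positions"])
rows((558,214,290,-73),(556,217,250,-73),(556,217,212,-73))
```

```text
[ 14.4353  18.6471 -23.9788  94.9131   8.0658  68.1916 -86.4742]
[-201.2, 19.6, 26.6, 0.01, -0.34, 0.0]
[-204.6, 59.6, 25.4, 0.01, -0.34, 0.0]
[-204.6, 97.6, 25.5, 0.01, -0.34, 0.0]
```

Request:
move_arm([
  [-30,0,5,0,-0.1,0],
  [-60,0,10,0,-0.2,0],
  [-95,5,15,0,-0.34,0],
  [-130,8,20,0,-0.34,0],
  [-160,12,25,0,-0.34,0],
  [-185,16,26,0,-0.34,0],
  [-200,20,26,0,-0.34,0],
  [-204,25,25.5,0,-0.34,0],
  [-204,30,25.5,0,-0.34,0],
  [-204,30,25.5,0,-0.34,0],
])

```text
t: 2.6
ee_pos: [0.5553, 0.214, 0.2787]
tool_rot: [-90.2, -0.1, -73.0]
wrist_force: [0.2, -0.6, 0.0]
finger_gap: 0.0342
```

Run:
```python
from h import *
im,d=get_image("side"); im=im[:,:,::-1]
cv2.imwrite("pics/a_s.png",cv2.resize(im[160:360,130:360],None,fx=3,fy=3,interpolation=2))
rows((556,217,250,-73),(556,217,212,-73))
im,d=get_image("top"); im=im[:,:,::-1]
cv2.imwrite("pics/a_t.png",cv2.resize(im[160:360,130:360],None,fx=3,fy=3,interpolation=2))
```

```text
[-3.2, 29.3, 1.2, 0.02, -0.01, 0.01]
[-3.3, 67.3, 1.3, 0.02, -0.01, 0.01]
```

View pics/a_s.png

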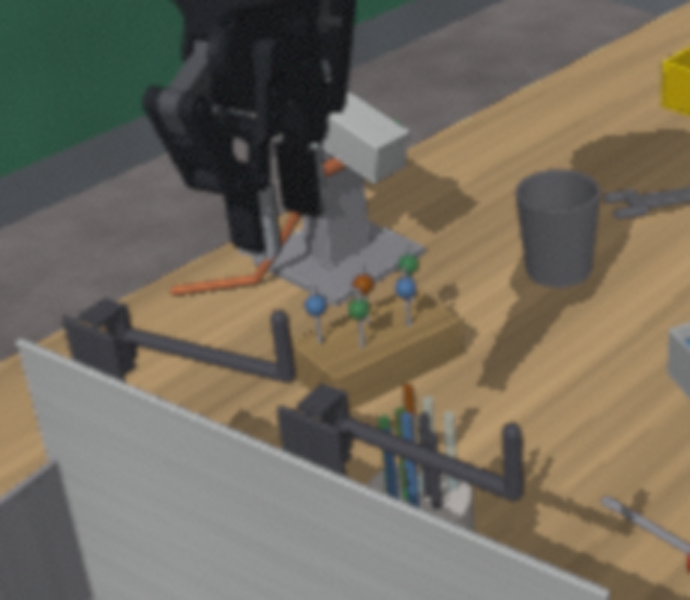

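View pics/a_t.png

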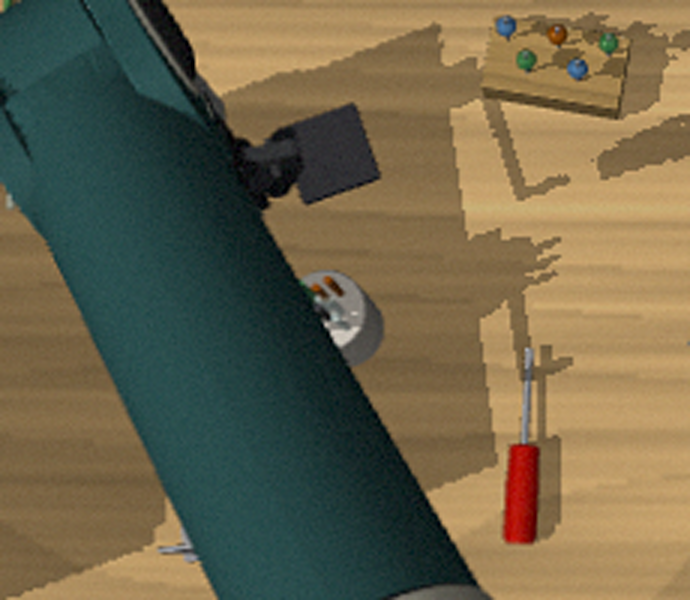

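Run:
```python
from h import *
for P in[(.5553,.214,.2787),(.5553,.217,.2385),(.556,.217,.2385),(.5566,.219,.234)]:
    p=proj("side",P); print((p-[130,160])*3)
```

```text
[278.8998 232.6352]
[283.4341 305.3169]
[282.4796 304.8039]
[279.5596 313.753 ]
```

Request:
move_arm([
  [-3,15,1,0,0,0],
  [-3,30,1,0,0,0],
  [-3,45,1,0,0,0],
  [-3,58,1,0,0,0],
  [-3,67,1,0,0,0],
  [-3,67,1,0,0,0],
  [-3,67,1,0,0,0],
])

```text
t: 3.28
ee_pos: [0.5558, 0.2184, 0.2132]
tool_rot: [-90.0, -0.0, -72.9]
wrist_force: [0.3, 0.2, -0.1]
finger_gap: 0.034
```

Run:
```python
from h import *
print(state()["wrist_force"],state()["joint_positions"])
im,d=get_image("side"); im=im[:,:,::-1]
cv2.imwrite("pics/b_s.png",cv2.resize(im[160:360,130:360],None,fx=3,fy=3,interpolation=2))
```

```text
[ 0.3457  0.1738 -0.126 ] [  -3.6284   25.8374  -27.5456   99.0754   13.6789   58.4554 -108.9861]
```

View pics/b_s.png

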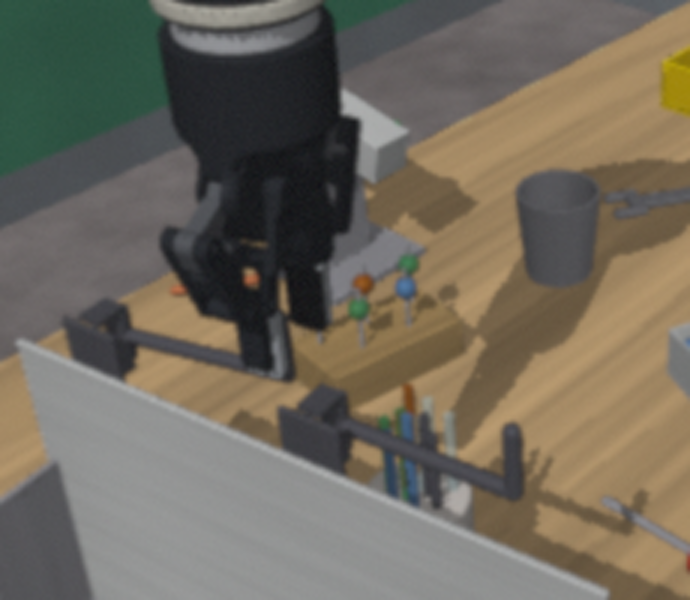

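Request:
move_arm([
  [0,0,0,0,0,0],
  [0,0,0,0,0,0],
  [0,0,0,0,0,0],
  [0,0,0,0,0,0],
  [0,0,0,0,0,0],
  [0,0,0,0,0,0],
], gripper=0, force=30)

```text
t: 3.83
ee_pos: [0.5561, 0.2193, 0.2142]
tool_rot: [-89.9, 0.0, -72.9]
wrist_force: [-1.2, 1.1, 6.8]
finger_gap: 0.0074
```

Run:
```python
from h import *
s=state();print(s["finger_gap"],s["wrist_force"],s["torque"],s["ee_pos"])
H=np.array([651,247.2]); P=s["ee_pos"][:2]*1000; v=P-H; a0=np.degrees(np.arctan2(v[1],v[0]))%360; print(a0,np.hypot(*v))
W=[]
for k in range(1,15):
    a=np.radians(a0+6*k); W.append((H[0]+100*np.cos(a),H[1]+100*np.sin(a),s["ee_pos"][2]*1000,s["tool_rot"][2]+6*k))
rows(*W)
```

```text
0.007368851015005621 [-1.229   1.0873  6.783 ] [0.082  0.0691 0.0017] [0.5561 0.2193 0.2142]
196.37044022283666 98.92345680818153
[10.4, -0.0, -0.7, -0.02, -1.0, -0.0]
[20.8, -0.0, 0.8, -0.02, -2.0, -0.0]
[30.9, -0.0, 3.4, -0.02, -3.0, 0.0]
[40.8, 0.0, 7.0, -0.02, -4.0, 0.0]
[50.2, 0.0, 11.7, -0.02, -5.0, 0.0]
[59.0, 0.0, 17.3, -0.02, -6.0, 0.0]
[67.2, 0.0, 23.8, -0.02, -7.0, 0.0]
[74.7, 0.0, 31.1, -0.02, -8.0, 0.0]
[81.4, 0.0, 39.1, -0.02, -9.0, 0.01]
[87.2, 0.1, 47.8, -0.02, -10.0, 0.01]
[92.1, 0.1, 57.1, -0.02, -11.0, 0.01]
[96.0, 0.1, 66.8, -0.02, -12.0, 0.01]
[98.8, 0.1, 76.9, -0.02, -13.0, 0.01]
[100.6, 0.1, 87.2, -0.01, -14.0, 0.01]
```

Request:
move_arm([
  [8.7,-1,0,0,-0.83,0],
  [17.4,-2,0.9,0,-1.67,0],
  [25.9,-2,2.8,0,-2.5,0],
  [34.2,-2,5.4,0,-3.33,0],
  [42.3,-2,8.7,0,-4.17,0],
  [50,-2,12.7,0,-5,0],
  [57.4,-2,17.4,0,-5.83,0],
  [64.3,-2,22.7,0,-6.67,0],
  [70.8,-2,28.6,0,-7.5,0],
  [76.7,-2,35.0,0,-8.33,0],
])

```text
t: 4.67
ee_pos: [0.6124, 0.1606, 0.2145]
tool_rot: [-89.5, 0.1, -22.5]
wrist_force: [4.1, 12.6, -8.0]
finger_gap: 0.0076
```

Run:
```python
from h import *
s=state();print(s["finger_gap"],s["wrist_force"],s["torque"],s["ee_pos"],s["tool_rot"],s["joint_positions"])
H=np.array([651,247.2]); P=s["ee_pos"][:2]*1000; v=P-H; a0=np.degrees(np.arctan2(v[1],v[0]))%360; print(a0,np.hypot(*v))
im,d=get_image("side"); im=im[:,:,::-1]
cv2.imwrite("pics/c_s.png",cv2.resize(im[160:360,130:360],None,fx=3,fy=3,interpolation=2))
```

```text
0.00759244425307557 [ 4.0955 12.6228 -7.9779] [ 2.5927 -1.1406 -0.1396] [0.6124 0.1606 0.2145] [-89.5048   0.0602 -22.5358] [  8.8572  31.3479 -36.849   93.5959  20.318   61.6493 -56.1689]
245.98359942015918 94.81899653874233
```

View pics/c_s.png

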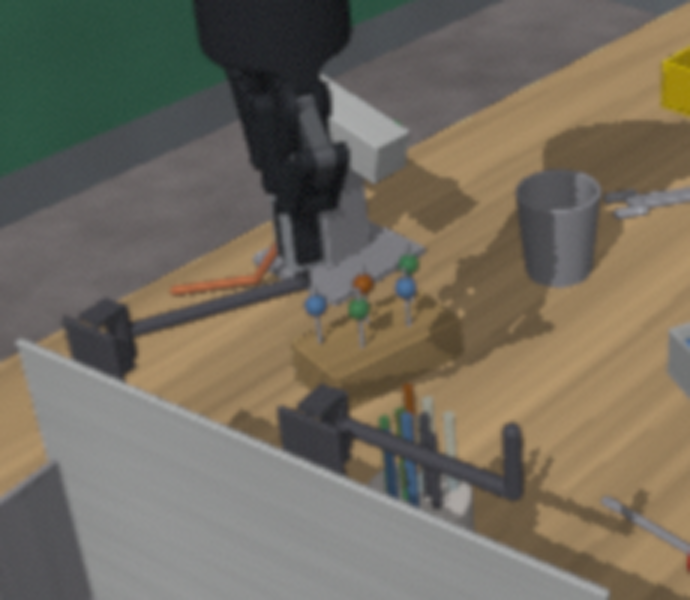

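Run:
```python
from h import *
s=state();print(s["ee_pos"],s["wrist_force"])
H=np.array([650,252.5]); 
rows(*[(H[0]+100*np.cos(np.radians(a)),H[1]+100*np.sin(np.radians(a)),214.5,a-270) for a in (252,256,260,264,268,272,275,277,279,281,283)])
```

```text
[0.614  0.16   0.2145] [ 7.2823 10.3257 -7.8265]
[5.7, -0.0, -0.4, -0.09, -0.73, 0.0]
[12.6, -0.0, 0.3, -0.09, -1.4, 0.01]
[19.5, -0.0, 1.6, -0.09, -2.06, 0.01]
[26.2, 0.0, 3.3, -0.09, -2.73, 0.01]
[32.9, 0.0, 5.5, -0.09, -3.4, 0.01]
[39.3, 0.1, 8.2, -0.09, -4.06, 0.02]
[44.0, 0.1, 10.5, -0.09, -4.56, 0.02]
[47.1, 0.1, 12.1, -0.09, -4.9, 0.02]
[50.1, 0.1, 13.9, -0.09, -5.23, 0.02]
[53.0, 0.1, 15.8, -0.09, -5.56, 0.03]
[55.9, 0.1, 17.7, -0.09, -5.9, 0.03]
```

Request:
move_arm([
  [5.7,0,1,0,-0.7,0],
  [12.6,0,2.3,0,-1.4,0],
  [19.5,0,3.6,0,-2.06,0],
  [26.2,0,5.3,0,-2.73,0],
  [32.9,0,7.5,0,-3.4,0],
  [39.3,0,10.2,0,-4.06,0],
  [44,0,12.5,0,-4.56,0],
  [47,0,14,0,-4.9,0],
  [47,0,14,0,-4.9,0],
])

```text
t: 5.47
ee_pos: [0.6599, 0.1531, 0.2144]
tool_rot: [-89.8, 0.1, 6.7]
wrist_force: [0.0, 5.8, -2.1]
finger_gap: 0.0076
```

Run:
```python
from h import *
s=state();print(s["ee_pos"],s["wrist_force"],s["torque"],s["tool_rot"])
v=s["ee_pos"][:2]*1000-[650,252.5]; print(np.degrees(np.arctan2(*v[::-1]))%360,np.hypot(*v))
```

```text
[0.6599 0.1531 0.2144] [ 0.0026  5.8497 -2.1332] [ 1.0335 -0.1137  0.0999] [-89.7656   0.0624   6.6745]
275.67360805386414 99.9068488658706
```

Request:
move_arm([
  [2,0,0,0,-0.15,0],
  [4,0,0,0,-0.3,0],
  [6,0,0.2,0,-0.4,0],
  [6,0,0.2,0,-0.4,0],
])

```text
t: 5.8
ee_pos: [0.6651, 0.1537, 0.2144]
tool_rot: [-89.8, 0.1, 9.0]
wrist_force: [-1.2, 4.8, -1.5]
finger_gap: 0.008
```

Request:
move_arm([
  [2,0,0,0,-0.1,0],
  [3,0,0,0,-0.1,0],
  [3,0,0,0,-0.1,0],
])

```text
t: 6.05
ee_pos: [0.6662, 0.1539, 0.2143]
tool_rot: [-89.9, 0.4, 9.6]
wrist_force: [-6.9, 2.8, 2.5]
finger_gap: 0.0077
```

Request:
move_arm([
  [2,0,0,0,0,0],
  [4,0,0,0,0,0],
  [4,0,0,0,0,0],
  [4,0,0,0,0,0],
])

```text
t: 6.38
ee_pos: [0.6665, 0.1539, 0.2142]
tool_rot: [-90.0, 0.8, 9.7]
wrist_force: [-17.9, -0.6, 8.0]
finger_gap: 0.0078
```

Run:
```python
from h import *
s=state();print(s["ee_pos"],s["wrist_force"],s["torque"],s["tool_rot"])
v=s["ee_pos"][:2]*1000-[650,252.5]; print(np.degrees(np.arctan2(*v[::-1]))%360,np.hypot(*v))
im,d=get_image("side"); im=im[:,:,::-1]
cv2.imwrite("pics/d_s.png",cv2.resize(im[160:360,130:360],None,fx=3,fy=3,interpolation=2))
```

```text
[0.6665 0.1539 0.2142] [-17.8993  -0.629    7.9941] [-0.0576  3.8784  0.0401] [-89.9873   0.8474   9.6748]
279.4789751642669 100.01394848490615
```

View pics/d_s.png

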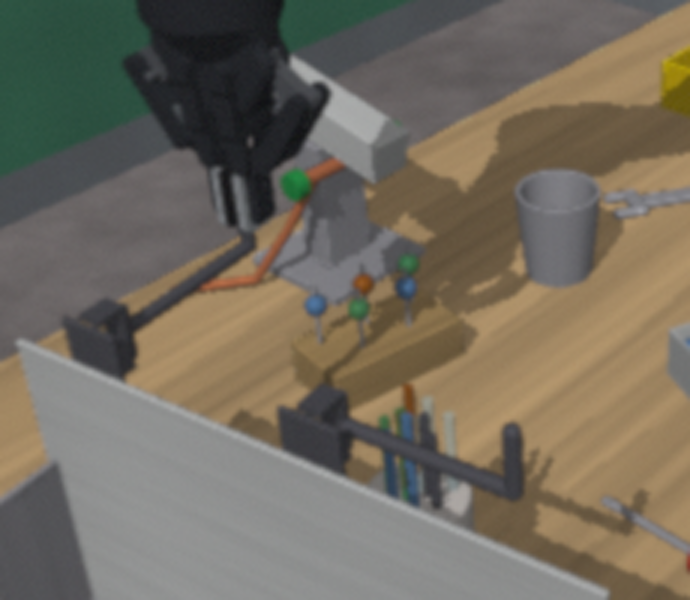

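Request:
move_arm([
  [-3,0,0,0,0,0],
  [-5,0,0,0,0,0],
  [-5,0,0,0,0,0],
])

```text
t: 6.68
ee_pos: [0.6661, 0.1538, 0.2144]
tool_rot: [-89.8, 0.2, 9.6]
wrist_force: [-3.7, 4.8, -0.5]
finger_gap: 0.0074
```

Request:
move_arm([
  [0,0,0,0,0,0],
  [0,0,0,0,0,0],
  [0,0,0,0,0,0],
  [0,0,0,0,0,0],
], gripper=40)

```text
t: 7.02
ee_pos: [0.6686, 0.1508, 0.2151]
tool_rot: [-90.0, 0.0, 9.4]
wrist_force: [-0.8, 0.2, 0.1]
finger_gap: 0.0339
```

Run:
```python
from h import *
s=state();print(s["ee_pos"],s["wrist_force"],s["torque"],s["tool_rot"])
rows((666,154,300,9),(640,0,300,-10),(524,-126,300,-24),(524,-126,180,-24))
```

```text
[0.6686 0.1508 0.2151] [-0.8053  0.1872  0.146 ] [-0.0395 -0.0403  0.0001] [-90.0412   0.0013   9.4198]
[-2.1, -84.9, 3.6, 0.01, 0.07, -0.0]
[-52.9, -84.8, -144.1, 0.01, 3.24, 0.0]
[-188.0, -84.7, -249.4, 0.01, 5.57, 0.0]
[-188.0, 35.3, -249.3, 0.01, 5.57, 0.0]
```

Rise, then toward the caddy with jaws opening.

Request:
move_arm([
  [0,-15,0,0,0,0],
  [0,-35,0,0,0,0],
  [0,-60,0,0,0,0],
  [0,-85,-5,0,0.2,0],
  [-12,-85,-35,0,0.9,0],
  [-24,-85,-68,0,1.6,0],
  [-38,-85,-102,0,2.4,0],
  [-53,-85,-136,0,3.2,0],
  [-75,-85,-165,0,3.9,0],
  [-100,-85,-190,0,4.6,0],
])

```text
t: 7.85
ee_pos: [0.6008, -0.0551, 0.3013]
tool_rot: [-90.0, -0.1, -18.5]
wrist_force: [0.3, -0.2, -0.2]
finger_gap: 0.0343
```

Run:
```python
from h import *
s=state();print(s["ee_pos"],s["tool_rot"])
rows((524,-126,300,-24),(524,-126,180,-24))
for n in("side","top"):
    im,d=get_image(n); im=im[:,:,::-1]; np.save(f"pics/e_{n}.npy",d); cv2.imwrite(f"pics/e_{n}.png",im)
    c=im[240:350,130:330] if n=="side" else im[160:360,150:350]
    cv2.imwrite(f"pics/e_{n}c.png",cv2.resize(c,None,fx=3,fy=3,interpolation=2))
```

```text
[ 0.6008 -0.0551  0.3013] [-90.0021  -0.0844 -18.4566]
[-50.4, 1.2, -91.6, -0.0, 0.92, 0.01]
[-50.6, 121.2, -91.6, -0.0, 0.92, 0.01]
```

View pics/e_sidec.png

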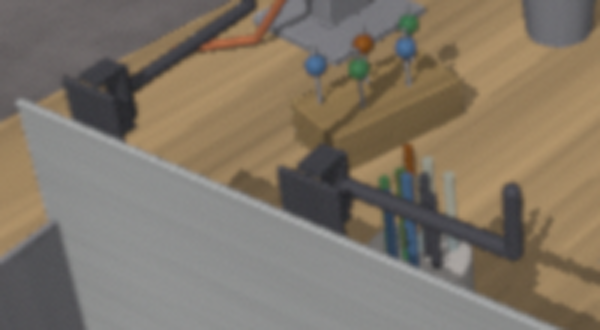

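View pics/e_topc.png

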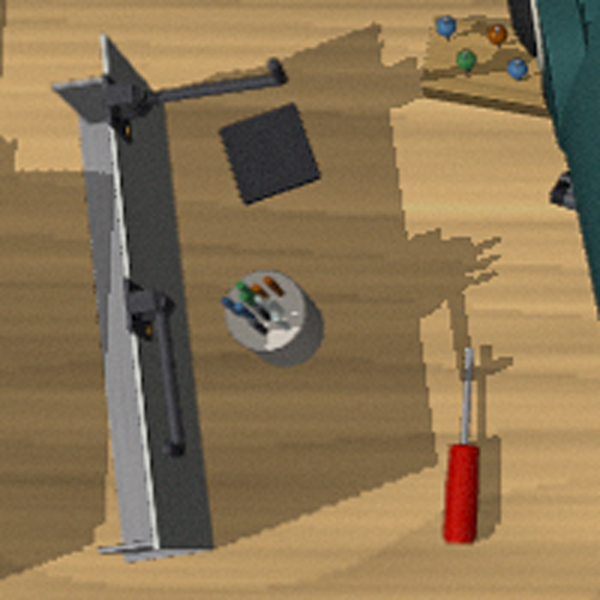

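Run:
```python
from h import *
t=T((150,160),3)
a=onz("top",t(155,98),.2); b=onz("top",t(262,82),.2); print(a,b,np.degrees(np.arctan2(*(b-a)[1::-1])))
print("pin",onz("top",t(277,68),.2385))
e1=onz("top",t(112,130),.19);e2=onz("top",t(156,545),.19);print(e1,e2,np.degrees(np.arctan2(*(e1-e2)[1::-1])))
n=[onz("top",t(162,315),.2),onz("top",t(174,430),.2)];print(n,np.degrees(np.arctan2(*(n[0]-n[1])[1::-1])))
# line fits
im=cv2.imread("pics/e_top.png"); g=im.max(2).astype(int)
# screen top edge: brightest ridge per row
P=[];
for r in range(212,335):
    c0=150+ (112+ (r-160)*3*0.106-13.8)/3; lo=int(c0)-5; seg=g[r,lo:lo+12]; w=np.clip(seg-seg.max()+25,0,None); P.append(onz("top",((w*np.arange(lo,lo+12)).sum()/w.sum(),r),.19)[:2])
P=np.array(P);k=np.polyfit(P[:,0],P[:,1],1);res=P[:,1]-np.polyval(k,P[:,0]);m=abs(res)<.003;k=np.polyfit(P[m,0],P[m,1],1);print("edge deg",np.degrees(np.arctan(k[0])),np.polyval(k,[.65,.51]),res.std())
# far bar: darkest centroid per column
P=[]
for c in range(206,238):
    r0=160+(98-(c-200)*3*20/126+ -0)/3; lo=int(r0)-6; seg=g[lo:lo+13,c]; w=np.clip(90-seg,0,None); 
    if w.sum()>0:P.append(onz("top",(c,(w*np.arange(lo,lo+13)).sum()/w.sum()),.2)[:2])
P=np.array(P);k=np.polyfit(P[:,1],P[:,0],1);print("bar dir from -y deg",np.degrees(np.arctan(-k[0])),np.polyval(k,[.25,.15]),np.std(P[:,0]-np.polyval(k,P[:,1])))
```

```text
[0.6537 0.2414 0.2   ] [0.6651 0.1677 0.2   ] -81.25439123778983
pin [0.6638 0.1514 0.2385]
[0.6336 0.2728 0.19  ] [0.3505 0.2302 0.19  ] 8.554112088583867
[array([0.5032, 0.2299, 0.2   ]), array([0.4262, 0.2187, 0.2   ])] 8.224857864777855
edge deg 8.58029615620463 [0.2755 0.2544] 0.002661937241227906
bar dir from -y deg 8.813643298545747 [0.6527 0.6682] 0.000521012371597052
```

Run:
```python
from h import *
rows((523.5,-125.8,300,-24.7),(523.5,-125.8,160,-24.7))
```

```text
[-50.3, 1.7, -87.0, 0.05, 0.99, 0.01]
[-50.4, 141.7, -86.3, 0.05, 0.99, 0.01]
```

Request:
move_arm([
  [-18,1,-30,0,0.35,0],
  [-35,1,-62,0,0.7,0],
  [-51,20,-91.5,0,1.04,0],
  [-51,50,-91.5,0,1.04,0],
  [-51,85,-91.5,0,1.04,0],
  [-51,115,-91.5,0,1.04,0],
  [-51,135,-91.5,0,1.04,0],
  [-51,140,-91.5,0,1.04,0],
  [-51,140,-91.5,0,1.04,0],
], gripper=85, force=50)

```text
t: 8.7
ee_pos: [0.5239, -0.1227, 0.1599]
tool_rot: [-90.0, 0.1, -24.3]
wrist_force: [-0.1, 0.2, 0.1]
finger_gap: 0.0727
```

Run:
```python
from h import *
rows((523.5,-125.8,94,-24.7)); print(state()["ee_pos"])
im,d=get_image("side"); im=im[:,:,::-1]
cv2.imwrite("pics/f_s.png",cv2.resize(im[180:320,300:480],None,fx=4,fy=4,interpolation=2))
```

```text
[1.0, 65.9, -3.0, -0.0, 0.07, -0.02]
[ 0.5239 -0.1227  0.1599]
```

View pics/f_s.png

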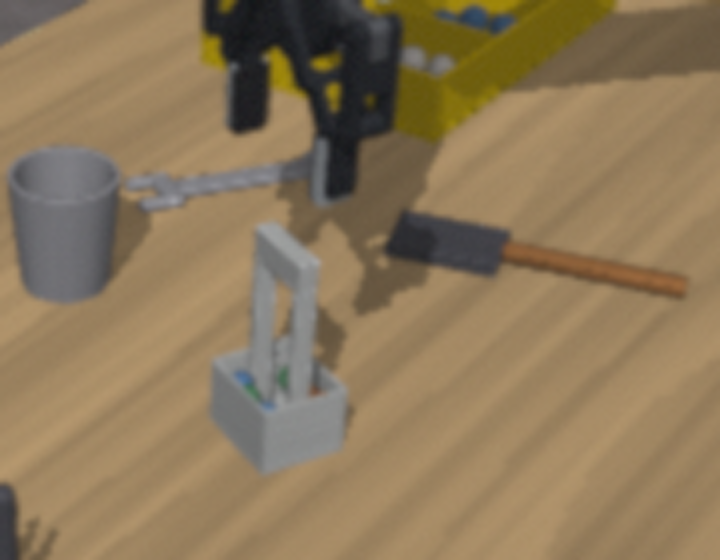

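Request:
move_arm([
  [1,10,-3,0,0.07,0],
  [1,28,-3,0,0.07,0],
  [1,44,-3,0,0.07,0],
  [1,57,-3,0,0.07,0],
  [1,66,-3,0,0.07,0],
  [1,66,-3,0,0.07,0],
  [1,66,-3,0,0.07,0],
])

```text
t: 9.33
ee_pos: [0.524, -0.1264, 0.0944]
tool_rot: [-90.0, -0.0, -24.8]
wrist_force: [-0.2, -0.4, 0.3]
finger_gap: 0.073
```

Run:
```python
from h import *
s=state();print(s["ee_pos"],s["tool_rot"],s["wrist_force"])
im,d=get_image("side"); im=im[:,:,::-1]
cv2.imwrite("pics/g_s.png",cv2.resize(im[180:320,300:480],None,fx=4,fy=4,interpolation=2))
```

```text
[ 0.524  -0.1264  0.0944] [-89.9925  -0.0074 -24.7755] [-0.1649 -0.4184  0.3447]
```

View pics/g_s.png

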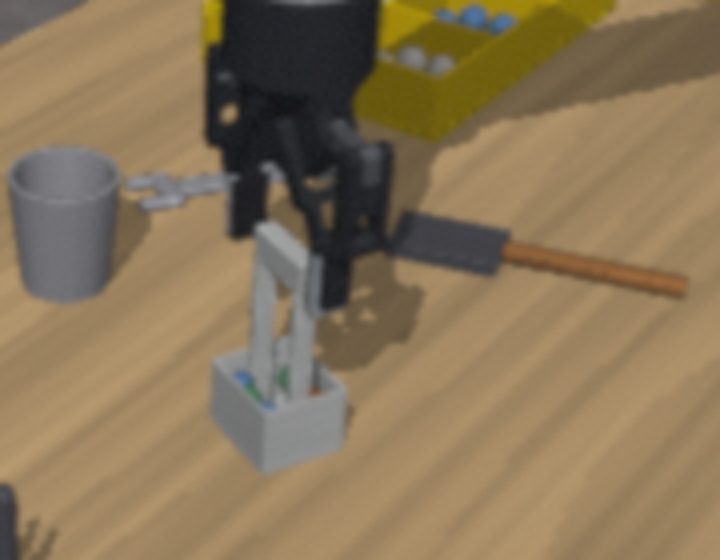

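Request:
move_arm([
  [0,0,0,0,0,0],
  [0,0,0,0,0,0],
  [0,0,0,0,0,0],
  [0,0,0,0,0,0],
  [0,0,0,0,0,0],
  [0,0,0,0,0,0],
  [0,0,0,0,0,0],
], gripper=0, force=50)

```text
t: 9.97
ee_pos: [0.5239, -0.1265, 0.0952]
tool_rot: [-90.0, -0.0, -24.8]
wrist_force: [-1.5, 0.4, 6.1]
finger_gap: 0.0428
```

Request:
move_arm([
  [0,-5,0,0,0,0],
  [0,-15,0,0,0,0],
  [0,-30,0,0,0,0],
  [0,-50,0,0,0,0],
  [0,-70,0,0,0,0],
  [0,-70,0,0,0,0],
])

```text
t: 10.47
ee_pos: [0.5262, -0.1267, 0.1684]
tool_rot: [-89.9, -0.4, -24.8]
wrist_force: [0.5, 0.6, -2.2]
finger_gap: 0.0432
```

Run:
```python
from h import *
s=state();print(s["ee_pos"],s["tool_rot"],s["wrist_force"],s["torque"])
for n in("side","top"):
    im,d=get_image(n); im=im[:,:,::-1]; np.save(f"pics/g_{n}.npy",d)
    if n=="side": cv2.imwrite("pics/g2_s.png",cv2.resize(im[120:320,260:480],None,fx=3,fy=3,interpolation=2))
```

```text
[ 0.5262 -0.1267  0.1684] [-89.9353  -0.4015 -24.7828] [ 0.5388  0.5658 -2.1674] [ 0.036  -0.1203 -0.0123]
```

View pics/g2_s.png

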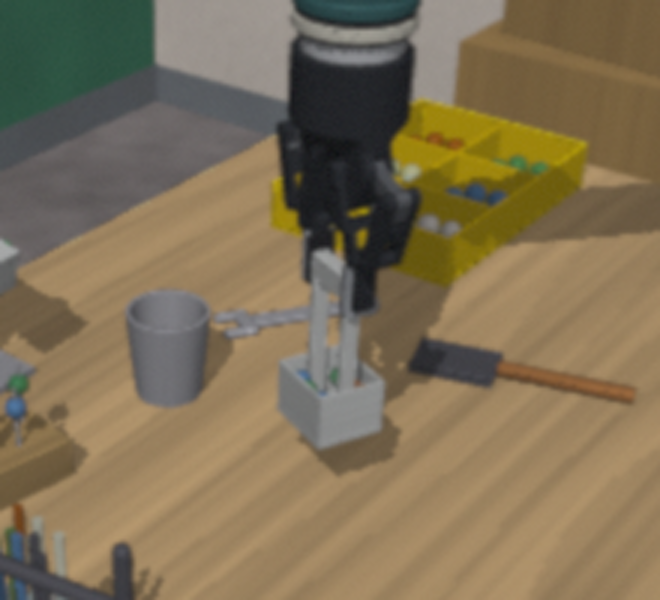

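Run:
```python
from h import *
rows((560,-75,240,-20),(620,20,240,-5),(675,94,240,8.7))
```

```text
[11.1, -75.0, 62.2, 0.0, -0.8, 0.02]
[25.7, -75.0, 173.6, 0.0, -3.3, 0.02]
[44.6, -74.9, 263.8, 0.01, -5.58, 0.02]
```

Request:
move_arm([
  [2,-15,8,0,0,0],
  [5,-35,22,0,-0.3,0],
  [8,-55,40,0,-0.6,0],
  [11,-70,62,0,-1.1,0],
  [14,-73,88,0,-1.7,0],
  [18,-73,116,0,-2.3,0],
  [22,-73,144,0,-2.9,0],
  [26,-73,172,0,-3.5,0],
  [31,-73,198,0,-4.1,0],
  [36,-73,220,0,-4.7,0],
])

```text
t: 11.4
ee_pos: [0.6484, 0.06, 0.2354]
tool_rot: [-90.0, 0.2, 3.7]
wrist_force: [-0.4, -0.4, -2.1]
finger_gap: 0.0432
```

Run:
```python
from h import *
print(state()["ee_pos"],state()["tool_rot"],state()["finger_gap"],state()["wrist_force"])
rows((675,94,240,8.7))
```

```text
[0.6484 0.06   0.2354] [-89.9661   0.1526   3.667 ] 0.04316998731991837 [-0.4411 -0.3622 -2.0878]
[28.7, -4.7, 32.2, -0.01, -0.84, -0.03]
```

Request:
move_arm([
  [10,-2,10,0,-0.3,0],
  [20,-4,20,0,-0.6,0],
  [27,-5,26,0,-0.84,0],
  [28,-5,27,0,-0.84,0],
  [28,-5,27,0,-0.84,0],
  [28,-5,27,0,-0.84,0],
])

```text
t: 11.9
ee_pos: [0.6743, 0.0857, 0.2414]
tool_rot: [-90.0, 0.1, 8.4]
wrist_force: [0.6, -0.2, -2.5]
finger_gap: 0.0429
```

Run:
```python
from h import *
print(state()["ee_pos"],state()["tool_rot"])
rows((675,94,240,8.7))
im,d=get_image("side"); im=im[:,:,::-1];np.save("pics/h_s.npy",d)
cv2.imwrite("pics/h_s.png",cv2.resize(im[120:320,130:350],None,fx=3.6,fy=3,interpolation=2) if 0 else cv2.resize(im[140:310,140:340],None,fx=3.5,fy=3.5,interpolation=2))
im,d=get_image("top"); im=im[:,:,::-1]
cv2.imwrite("pics/h_t.png",cv2.resize(im[100:300,150:350],None,fx=3,fy=3,interpolation=2))
P=np.array([.675,.094]);
for X in[(.666,.153,.2385),(.666,.153,.2)]: print(X,(proj("side",X)-[140,140])*3.5,(proj("top",X)-[150,100])*3)
```

```text
[0.6743 0.0857 0.2414] [-90.044    0.1009   8.3859]
[1.9, 1.4, 8.1, 0.01, -0.05, -0.02]
(0.666, 0.153, 0.2385) [244.0318 284.6932] [273.7206 243.8282]
(0.666, 0.153, 0.2) [253.9583 352.7939] [282.3207 259.6724]
```

View pics/h_s.png

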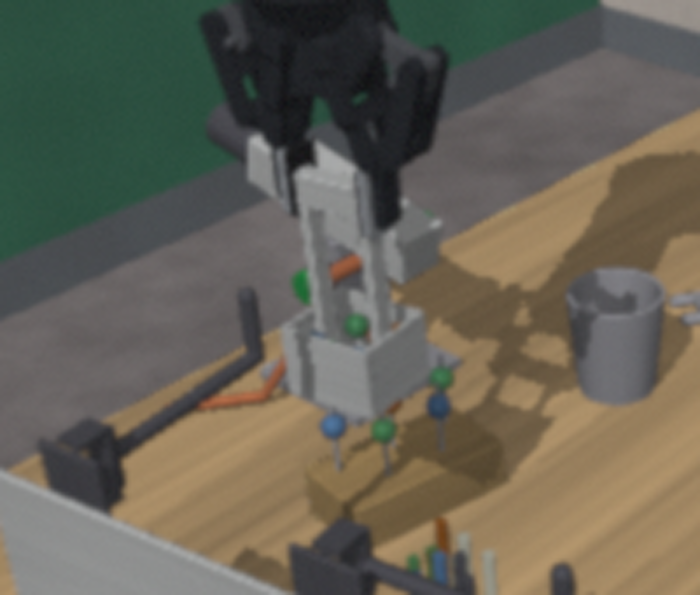

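View pics/h_t.png

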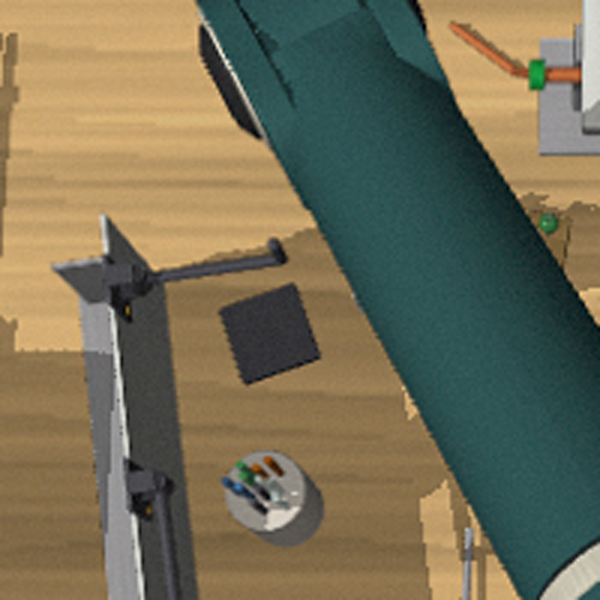

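Run:
```python
from h import *
s=state(); c=s["ee_pos"]; yaw=np.radians(s["tool_rot"][2]); w=np.array([np.cos(yaw),np.sin(yaw),0]); n=np.array([-w[1],w[0],0])
im=cv2.imread("pics/h_s.png")
for u,z in[(-16,8.8),(16,8.8),(16,-55.2),(-16,-55.2),(-22,26.8),(22,26.8),(-28,-55.2),(28,-55.2)]:
    for f in ([6] if abs(u)<28 else [25]):
        P=c+w*u/1000+n*f/1000+np.array([0,0,z/1000]); p=(proj("side",P)+.5-[140,140])*3.5-.5; print(u,z,p); cv2.circle(im,tuple(int(round(v)) for v in p),3,(0,0,255),-1)
cv2.imwrite("pics/h_s2.png",im[140:460,200:480].repeat(2,0).repeat(2,1)[:600])
```

```text
-16 8.8 [353.5929 220.1708]
16 8.8 [304.0172 205.3366]
16 -55.2 [317.1003 314.1193]
-16 -55.2 [364.9382 330.151 ]
-22 26.8 [359.8268 190.3577]
22 26.8 [290.9549 170.488 ]
-28 -55.2 [359.9815 353.1175]
28 -55.2 [275.5946 324.1347]
```

View pics/h_s2.png

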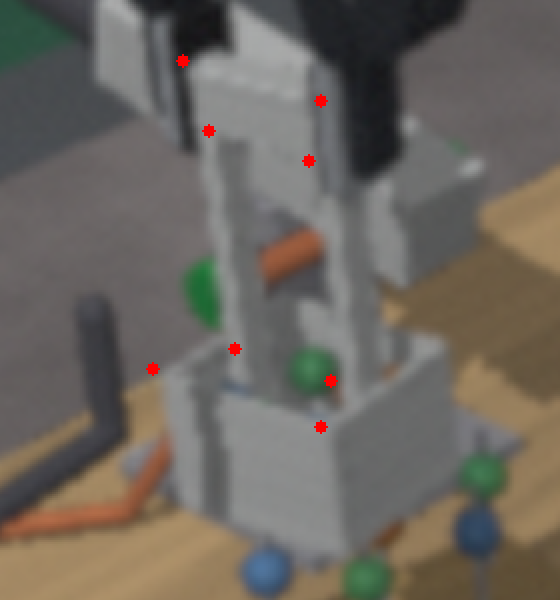

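Run:
```python
from h import *
rows((676.2,94,240,8.7),(671,128,240,8.7),(662,187.6,240,8.7))
```

```text
[2.9, 1.9, 8.2, 0.01, -0.06, -0.01]
[2.7, 1.9, 42.6, 0.01, -0.06, -0.01]
[2.5, 1.9, 102.9, 0.01, -0.06, -0.01]
```

Request:
move_arm([
  [2.5,1,8,0,-0.05,0],
  [3,1,18,0,-0.05,0],
  [3,1,28,0,-0.05,0],
  [3,1,38,0,-0.05,0],
  [3,1,42,0,-0.05,0],
  [3,1,42,0,-0.05,0],
  [3,1,42,0,-0.05,0],
])

```text
t: 12.58
ee_pos: [0.6716, 0.1293, 0.2413]
tool_rot: [-90.0, 0.0, 8.8]
wrist_force: [-0.1, -0.4, -2.3]
finger_gap: 0.043
```

Run:
```python
from h import *
print(state()["ee_pos"],state()["tool_rot"],state()["wrist_force"])
rows((662,187.6,240,8.7))
im,d=get_image("side"); im=im[:,:,::-1]
cv2.imwrite("pics/i_s.png",cv2.resize(im[150:290,180:300],None,fx=4.2,fy=4.2,interpolation=2))
```

```text
[0.6716 0.1293 0.2413] [-90.0222   0.001    8.8151] [-0.0574 -0.3899 -2.2726]
[-0.5, 1.3, 59.1, 0.0, 0.02, -0.0]
```

View pics/i_s.png

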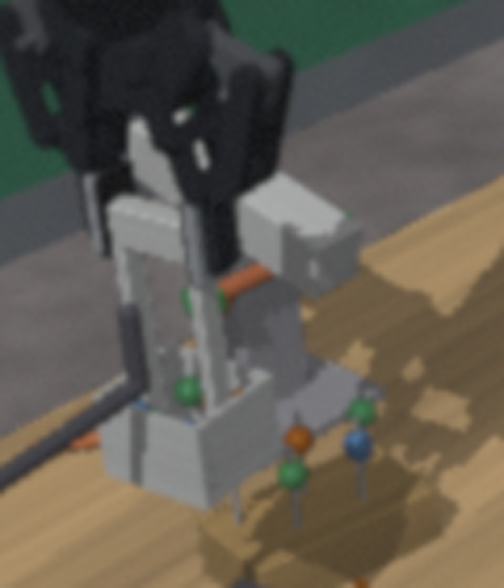

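Run:
```python
from h import *
s=state(); c=s["ee_pos"]; yaw=np.radians(s["tool_rot"][2]); w=np.array([np.cos(yaw),np.sin(yaw),0]); n=np.array([-w[1],w[0],0])
im=cv2.imread("pics/i_s.png")
def pr(P): return (proj("side",P)+.5-[180,150])*4.2-.5
D=lambda p,col:cv2.circle(im,tuple(int(round(v)) for v in p),2,col,-1)
for u,f,z in[(-28,25,-55.2),(28,25,-55.2),(-28,25,-95.2),(28,25,-95.2),(-22,6,26.8),(22,6,26.8)]:
    p=pr(c+w*u/1000+n*f/1000+np.array([0,0,z/1000])); print(u,f,z,p); D(p,(0,0,255))
p=np.array([.6664,.1535,.2385])
for z in(.2385,.2): p[2]=z; q=pr(p);print("pin",q);D(q,(0,255,0))
print("w per mm",pr(c+w*.01)-pr(c),"n",pr(c+n*.01)-pr(c))
cv2.imwrite("pics/i_s2.png",im[150:530,50:300].repeat(2,0).repeat(2,1)[:600] if 0 else cv2.resize(im[180:520,60:300],None,fx=1.75,fy=1.75))
```

```text
-28 25 -55.2 [191.4369 428.7941]
28 25 -55.2 [ 88.2154 391.8392]
-28 25 -95.2 [201.9331 508.6347]
28 25 -95.2 [100.9672 470.3319]
-22 6 26.8 [188.3724 227.8496]
22 6 26.8 [104.0892 202.4453]
pin [124.8071 301.4025]
pin [136.7614 383.13  ]
w per mm [-18.7118  -5.8934] n [-16.3875  10.285 ]
```

View pics/i_s2.png

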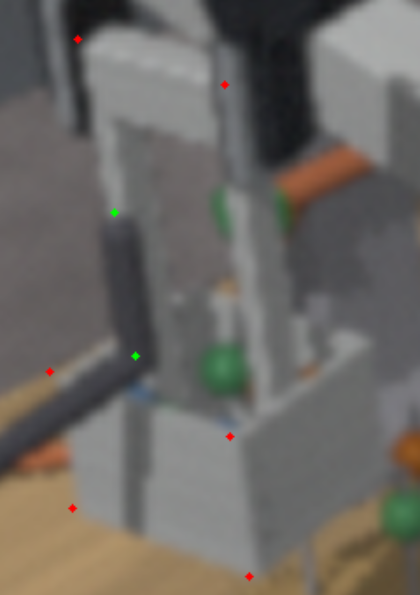

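Request:
move_arm([
  [0,0,8,0,0,0],
  [0,0,16,0,0,0],
  [0,0,24,0,0,0],
  [0,0,32,0,0,0],
  [0,0,40,0,0,0],
  [0,0,48,0,0,0],
  [0,0,56,0,0,0],
  [0,0,60,0,0,0],
  [0,0,60,0,0,0],
])

```text
t: 13.38
ee_pos: [0.662, 0.1899, 0.2413]
tool_rot: [-90.0, 0.0, 8.9]
wrist_force: [-0.7, 0.5, -1.4]
finger_gap: 0.0433
```

Run:
```python
from h import *
print(state()["ee_pos"],state()["tool_rot"],state()["wrist_force"])
im,d=get_image("side"); im=im[:,:,::-1]
cv2.imwrite("pics/j_s.png",cv2.resize(im[150:290,150:290],None,fx=4.2,fy=4.2,interpolation=2))
```

```text
[0.662  0.1899 0.2413] [-89.9541   0.003    8.8809] [-0.7449  0.5304 -1.3885]
```

View pics/j_s.png

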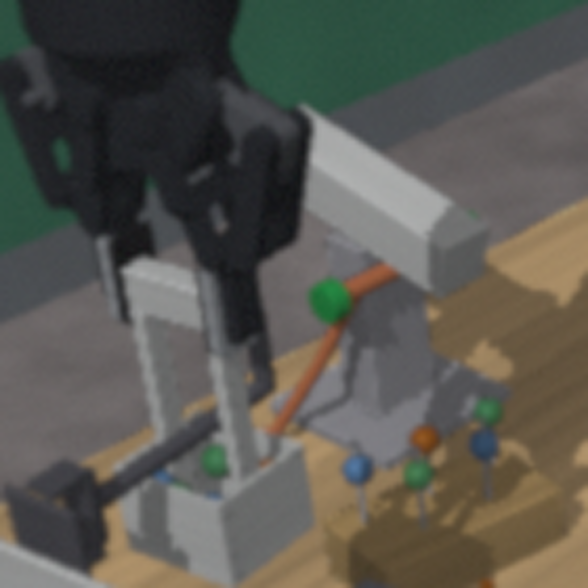

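Request:
move_arm([
  [0,6,0,0,0,0],
  [0,13,0,0,0,0],
  [0,20,0,0,0,0],
  [0,27,0,0,0,0],
  [0,34,0,0,0,0],
  [0,38,0,0,0,0],
  [0,40,0,0,0,0],
  [0,40,0,0,0,0],
  [0,40,0,0,0,0],
])

```text
t: 14.18
ee_pos: [0.6627, 0.1881, 0.2014]
tool_rot: [-90.0, -0.0, 8.8]
wrist_force: [1.3, -0.5, -1.6]
finger_gap: 0.043
```

Request:
move_arm([
  [0,1,0,0,0,0],
  [0,2,0,0,0,0],
  [0,3,0,0,0,0],
  [0,3,0,0,0,0],
])

```text
t: 14.52
ee_pos: [0.6625, 0.188, 0.1982]
tool_rot: [-90.0, 0.0, 8.8]
wrist_force: [0.2, 0.1, -1.2]
finger_gap: 0.0429
```

Request:
move_arm([
  [0,1,0,0,0,0],
  [0,2,0,0,0,0],
  [0,2,0,0,0,0],
])

```text
t: 14.77
ee_pos: [0.6625, 0.1879, 0.196]
tool_rot: [-90.0, 0.0, 8.8]
wrist_force: [0.3, 0.4, -2.3]
finger_gap: 0.043
```

Request:
move_arm([
  [0,1,0,0,0,0],
  [0,2,0,0,0,0],
  [0,2,0,0,0,0],
])

```text
t: 15.02
ee_pos: [0.6627, 0.1881, 0.1952]
tool_rot: [-90.0, -0.0, 8.7]
wrist_force: [-1.0, -1.3, 3.5]
finger_gap: 0.0429
```

Run:
```python
from h import *
print(state()["ee_pos"],state()["tool_rot"],state()["wrist_force"],state()["torque"])
im,d=get_image("side"); im=im[:,:,::-1]
cv2.imwrite("pics/k_s.png",cv2.resize(im[150:290,150:290],None,fx=4.2,fy=4.2,interpolation=2))
```

```text
[0.6627 0.1881 0.1952] [-90.0152  -0.0329   8.7486] [-0.9716 -1.2993  3.4957] [-0.2385  0.4149  0.0166]
```

View pics/k_s.png

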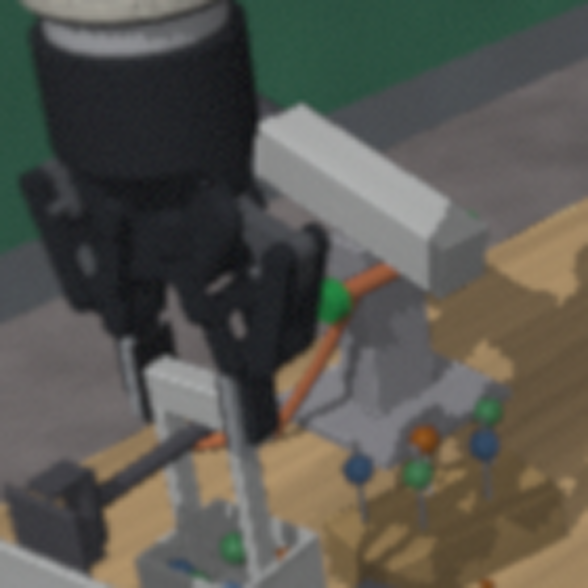

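Request:
move_arm([
  [0,-1,0,0,0,0],
  [0,-1.2,0,0,0,0],
])

```text
t: 15.23
ee_pos: [0.6627, 0.188, 0.1953]
tool_rot: [-90.0, -0.0, 8.8]
wrist_force: [-0.1, 0.3, -0.3]
finger_gap: 0.0427
```

Request:
move_arm([
  [0,0,0,0,0,0],
  [0,0,0,0,0,0],
  [0,0,0,0,0,0],
  [0,0,0,0,0,0],
  [0,0,0,0,0,0],
  [0,0,0,0,0,0],
], gripper=60)

```text
t: 15.73
ee_pos: [0.6626, 0.1881, 0.1954]
tool_rot: [-90.0, 0.0, 8.8]
wrist_force: [0.4, -0.8, -0.6]
finger_gap: 0.0511
```

Run:
```python
from h import *
print(state()["ee_pos"],state()["finger_gap"],state()["wrist_force"],state()["torque"])
im,d=get_image("side"); im=im[:,:,::-1]
cv2.imwrite("pics/l_s.png",cv2.resize(im[170:310,140:290],None,fx=4.2,fy=4.2,interpolation=2))
```

```text
[0.6626 0.1881 0.1954] 0.0510529082674946 [ 0.3764 -0.8027 -0.574 ] [ 0.0349 -0.0035 -0.0124]
```

View pics/l_s.png

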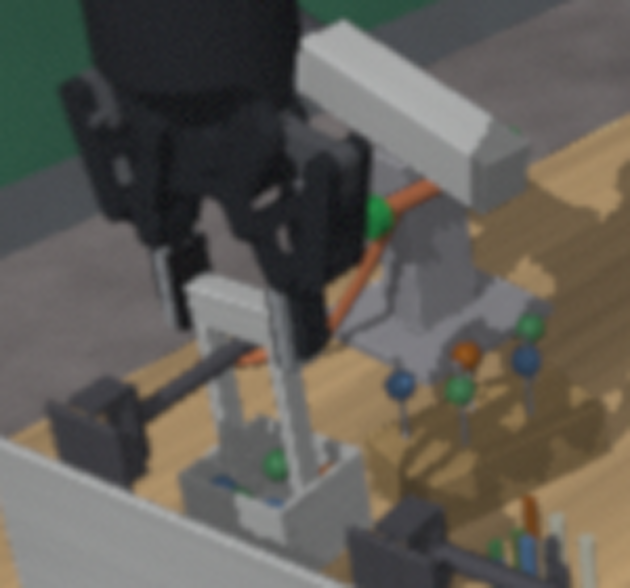

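Request:
move_arm([
  [0,0,0,0,0,0],
  [0,0,0,0,0,0],
  [0,-3,0,0,0,0],
  [0,-10,0,0,0,0],
  [0,-20,0,0,0,0],
  [0,-34,0,0,0,0],
  [0,-50,0,0,0,0],
  [0,-70,0,0,0,0],
  [0,-90,0,0,0,0],
  [0,-110,0,0,0,0],
], gripper=75)

```text
t: 16.62
ee_pos: [0.6627, 0.1883, 0.3082]
tool_rot: [-90.0, -0.1, 8.8]
wrist_force: [-0.2, 0.7, -0.2]
finger_gap: 0.0638
```

Request:
move_arm([
  [-5,-10,-20,0,0,0],
  [-10,-10,-50,0,0,0],
  [-20,-10,-85,0,0,0],
  [-30,-10,-120,0,0,0],
  [-45,-10,-155,0,0,0],
  [-60,-10,-190,0,0,0],
  [-75,-10,-225,0,0,0],
  [-90,-10,-260,0,0,0],
  [-90,-10,-270,0,0,0],
  [-90,-10,-270,0,0,0],
])

```text
t: 17.45
ee_pos: [0.6147, -0.0977, 0.3167]
tool_rot: [-90.2, -0.1, 8.3]
wrist_force: [0.3, 0.2, 0.1]
finger_gap: 0.0638
```

Run:
```python
from h import *
s=state();print(s["t"],s["ee_pos"],s["joint_velocities"])
for n in("side","top"):
    im,d=get_image(n); im=im[:,:,::-1]; cv2.imwrite(f"pics/m_{n}.png",im)
    cv2.imwrite(f"pics/m_{n}c.png",cv2.resize(im[190:340,120:320],None,fx=4,fy=4,interpolation=2) if n=="side" else cv2.resize(im[150:350,150:350],None,fx=3,fy=3,interpolation=2))
```

```text
17.45 [ 0.6147 -0.0977  0.3167] [-3.442   0.308  -3.2126  0.8135 -1.4932 -0.5862 -1.6349]
```

View pics/m_sidec.png

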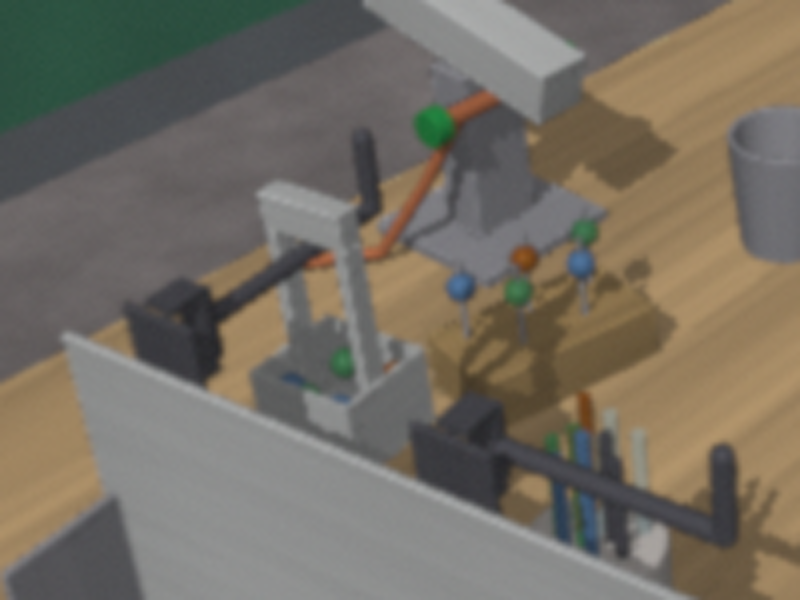

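View pics/m_top.png

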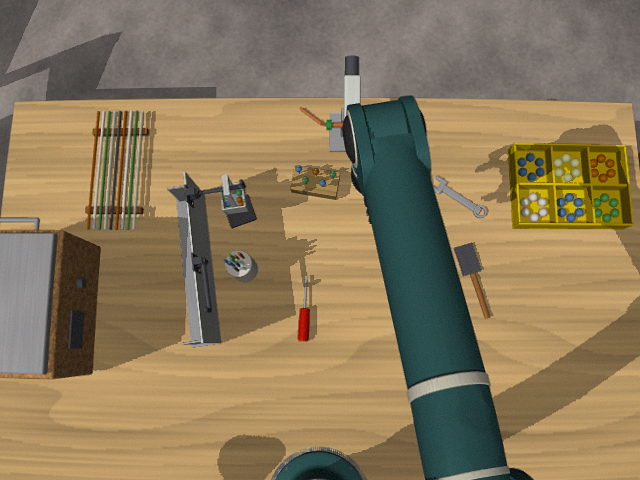

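View pics/m_topc.png

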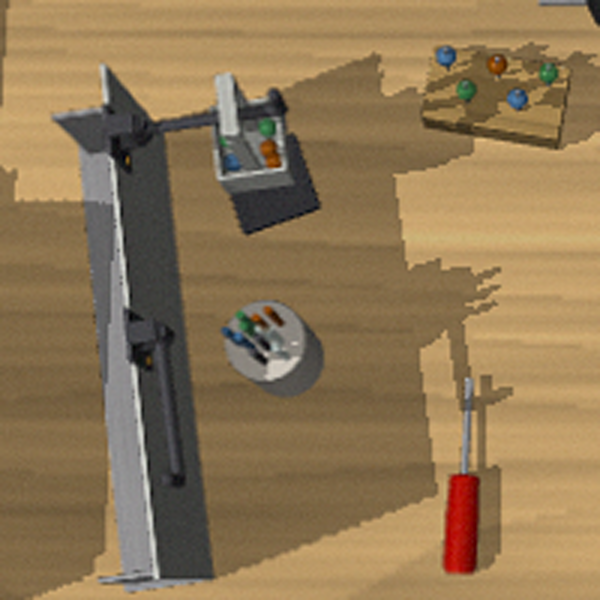

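Request:
move_arm([
  [0,0,0,0,0,0],
  [0,0,0,0,0,0],
  [0,0,0,0,0,0],
  [0,0,0,0,0,0],
  [0,0,0,0,0,0],
  [0,0,0,0,0,0],
])

```text
t: 18.05
ee_pos: [0.6148, -0.0921, 0.3154]
tool_rot: [-90.0, 0.0, 8.8]
wrist_force: [0.1, -0.2, 0.3]
finger_gap: 0.0638
```

Run:
```python
from h import *
for n in("side","top"):
    im,d=get_image(n); im=im[:,:,::-1]; o=cv2.imread(f"pics/m_{n}.png"); sl=(slice(190,340),slice(120,320)) if n=="side" else (slice(150,350),slice(150,350))
    print(n,cv2.absdiff(im.copy(),o)[sl].mean(),(cv2.absdiff(im.copy(),o)[sl].max(2)>40).sum())
t=T((150,150),3)
L=[onz("top",t(*p),.2225) for p in[(217,76),(233,75),(241,130),(223,137)]]; print("loop",np.mean(L,0))
B=[onz("top",t(*p),.1405) for p in[(218,185),(295,172),(213,139),(281,112)]]; print("box",B,)
a=onz("top",t(155,128),.2); b=onz("top",t(262,112),.2); print(a,b,np.degrees(np.arctan2(*(b-a)[1::-1])))
```

```text
side 0.7632777777777778 0
top 2.49335 20
loop [0.664  0.1868 0.2225]
box [array([0.6276, 0.2078, 0.1405]), array([0.6373, 0.1525, 0.1405]), array([0.6617, 0.2128, 0.1405]), array([0.6819, 0.1641, 0.1405])]
[0.6537 0.2414 0.2   ] [0.6651 0.1677 0.2   ] -81.25439123778983
```

Run:
```python
from station import *
print(sign_off())
```

```text
the job is handed in; nothing more can be done
None
```

The bead caddy is hanging on the far hook by its loop, upright and clear of the bench. I handed the job in at about 18 s of the 67 s allowed; the hand-in reports no verdict.

**What I did**
- The jar stood under the near hook, so I used the far one. I pinched its pin from above and swung it out until it met its stop, where the push force rose to about 18 N.
- I gripped the caddy's loop across its 44 mm width, passed the loop over the pin, and lowered it onto the bar. Contact came at the height worked out beforehand.
- I then opened the fingers and drew the gripper well clear.

**Last checks**
- **Hook:** the bar measures about 8.8° from square to the world axes and the screen about 8.6°, so the hook is square to within the camera error.
- **Caddy:** its near box edge lies about 5 mm from where an upright caddy would have it, close to the measuring error. It appeared still: side pictures about 0.6 s apart showed no change, and the top pictures differed only by a few pixels of noise.
- **Other things:** the near hook is still folded, and the jar, slab, bead block and pick look unmoved. The arm hid the tin in the last top picture, but nothing went near it.
- **Disagreements:**
  - The side camera sat about 2 pixels off the robot's own readings.
  - My first estimate of the far hinge was about 5 mm out. That put about 13 N of sideways load on the hook partway through the swing, until I corrected it.

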